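Bring the scooter wheel's stripe up under the pointer

TASK

A scooter wheel hangs in a repair stand behind a yellow counterweighted guard arm. Lift the guard arm past its balance point and let go so that it stays open by itself; then reach in under the lamp and roll the free-spinning wheel round with a light fingertip on its tread, until the white stripe is at rest at the very top, right under the red pointer bar. Press the tyre only lightly and leave the other things on the table alone.

Things in the scene. Friction and masses are not known exactly. Their poses are not given: they have to be found in the camera images.
- stand: Blue wheel stand, fixed; base plate 270 x 300 mm, 12 mm thick. Origin: centre of its underside, on the table, straight below the axle's middle. x points from the robot's side to the far side, y along the axle, z up. A blue apron at x = -100 mm (y +-75) stands up to z = 130 mm. All mm positions below are in this frame.
- wheel: Black scooter wheel, 170 mm across, origin on its axle (about 100 mm above the table), axle along its y. Almost flat tread 46 mm wide; aluminium discs 154 mm across hide the flanks: only the tread can be touched. The tyre is 2.5 mm off centre and the axle sprung (sinks 1 mm per 3 N pressed straight down, at most 6 mm), so feel for it. Spins freely both ways, coasts a little; keep the press under 40 N.
- window (a point): Middle of the open tread, 85 mm from the axle, 45 degrees from the top on the robot's side; fixed to the stand. Tread is free here from about 27 to 60 degrees from the top. Reach it with the tool pointing ahead (stand's +x) and down, about 45 degrees from vertical. From 10 degrees before the top and over the far side a wire guard 100 mm from the axle covers the tread.
- lamp (a point): Middle of the underside of the black lamp bar above the wheel, 347 mm above the table: the bar spans x -85 to -30, y +-145 mm and is 28 mm thick, on posts at x = -55, y = +-125 mm. It bars the way to the tread from straight above.
- guard (a joint): Turn of the yellow guard arm, rad: 0 shut (level, plate in front of the wheel), 1.92 fully open (leaning back past upright). Pivot line along the stand's x at y = +125, z = 200 mm, arm's middle plane at x = -115; the arm reaches 250 mm from it towards -y; its tip rises as it opens. Counterweighted: falls shut below about 0.93 rad, falls open by itself above. 2 to 3 N at the handle lift it.
- handle (a point): Grip point of the guard arm's handle, a black round bar 18 mm across, 90 mm long, sticking out of the arm towards the robot along the stand's x. The point lies on the bar's axis, 140 mm from the pivot line, 65 mm from the arm's middle plane, 31 mm from the free end. It moves with the arm on a 140 mm circle in the stand's y-z plane.
- stripe (a point): Middle of the white stripe across the tyre's tread (20 mm wide along the tread, as long as the tread is wide), on the tread's surface. It turns with the wheel; at the start it is somewhere in the lower half, hidden in the stand.
- top_point (a point): The top of the wheel, right under the red pointer bar: 185 mm above the table, straight above the axle; fixed to the stand.
- mug: White mug, 80 mm across, 92 mm high, origin under its centre; bystander.
- glue: White glue bottle, 48 mm across, 120 mm high, origin under its centre; bystander.
- wrench: Steel wrench 180 mm long, lying; bystander.
- inner_ring: Black spare tyre lying flat, 170 mm across, 30 mm high, origin under its centre; bystander.
- patch_box: Green box 100 x 70 x 35 mm, origin under its centre; bystander.
- driver: Screwdriver 170 mm long, lying; bystander.

How it is judged (in metres and radians):
On the way:
1. the guard arm rests open by itself, not touched, the stripe not yet at the top (value of joint guard above 1.6 rad and contact force between anything else and stand below 0.2 N and distance between stripe and top_point above 0.03 m), for 0.2 s.
At the end, for the whole second after the job is handed in: The guard arm stands open (more than 1.6 rad) and the middle of the white stripe rests within 12 mm of the top point under the red pointer (value of joint guard above 1.6 rad and distance between stripe and top_point below 0.012 m); the robot touches nothing.
It fails at once if the tyre pressed harder than 40 N (contact force between anything else and wheel above 40 N).
It fails at once if a bystander moved more than 30 mm (distance of any of mug, glue, wrench, inner_ring, patch_box, driver from where it was at the start of the episode above 0.03 m).
It also fails if it takes over 72 s, if anything falls off the work surface, if the arm or the gripper's body presses on something with over 40 N, if the wrist force passes 120 N, or if a joint passes its speed limit or range.

ROBOT

A 6-joint arm with a two-finger parallel gripper is mounted at the origin on the work surface. World frame = base frame: x ahead of the robot, y to its left, z up, the work surface at z = 0. Lengths are in mm, angles in degrees, forces in N, time in s.
With the tool pointing down it reaches from about 350 to 850 mm from the base axis. Payload 8.1 kg.
Tool frame: the origin (TCP) lies midway between the tips of the shut fingers; the grasp point (between the pads) lies 19 mm behind it; z points along the fingers, y is the line along which they close (so a half turn about z gives the same grasp; the last joint's range is limited). The gripper opens to 85 mm and grips with 20 to 120 N. Pads are 22 mm wide; open, the fingers measure 114 mm over their backs; the gripper's body (76 mm by 85 mm) begins 54 mm behind the grasp point. The pads swing forward as they close: fully open they stand 13 mm farther back than shut.
Start: joints at [-76.857, 7.471, 85.268, -0, 87.261, -4.893], TCP at [185.796, -570.513, 231.292] pointing down, gripper open.
Joint ranges: [-169.43, 169.43], [-51.17, 129.36], [1.28, 143.12], [-76.62, 256.62], [0, 156.53], [-152.29, 152.29]. Speed limits (degrees/s): [136.94, 136.94, 159.86, 180, 180, 180].

INTERFACE

Orientations are given as [roll, pitch, yaw] about the fixed x, y, z axes, in that order (R = Rz(yaw) Ry(pitch) Rx(roll)).
In Python, from bench import sense, optics, r gives the robot as it stands.
- The arm moves only by the tool servo_tool, never from a script. Its argument "plan" is a list that holds one entry, the list of rows, each a list of 5 numbers: the shift along the world's x, y, z in m, then the turn about the world's z in degrees, then the finger opening in m, from 0 to 0.0854. A call has 1 to 10 rows; each row shifts and turns the commanded pose from where the row before left it; what a row does not reach is not made up. A row lasts 1/10 s, in which the tool goes at most 50 mm and 8.59 degrees, less where a joint would pass 70% of its speed; a pose out of reach is approached as far as the arm can. A call is refused whole if a number of a shift passes 0.05 or a number of a turn 8.59, either way. A call with a gripper value outside its range is refused whole. The fingers move at their own pace and stop on an object; "force" is the grip in N (left out, the last holds). Time passes only in rows, so rows that do not move let the fingers close. It gives the time, the measured TCP pose, the force, the opening and the grip force at its end, in the units of the state.
- sense(): the state, without advancing time (a new reading comes with each control period).
- optics.snapshot(name): name is "scene" or "top" or "wrist"; returns a dict with "frame" (400x640x3 uint8, blue, green, red), "fx", "fy", "cx", "cy" (pixels), "dist_coeffs" ([k1, k2, p1, p2, k3] as OpenCV has them; the pictures are not rectified), "cam_to_world" (4x4, takes a point from camera to world coordinates). Camera axes: x right, y down, z forward; pixel columns grow to the right and rows downward; lengths in mm; the calibration is good to about 2 mm. A picture is of the moment at which its call begins. There is no depth.
- r.hand_in(): hands the job in; it is judged then, once.
The state is a dict: "time": time; "joint_pos": joint angles; "qd": joint speeds; "joint_efforts": joint torques, N m; "tool_pos": TCP position; "tcp_rot": TCP orientation; "ft_force": force on the tool from outside, world axes, zero at the start; "wrist_torque": the same for the moment, N m; "finger_gap": finger opening in mm; "grip_force": force on a finger pad.
Only numpy, scipy, OpenCV 4.12 (cv2) and the standard library are available. Lean on these libraries where they do the work, as an engineer would, in place of code of your own. Each camera call takes 0.05 s, during which the arm holds its last target. There are 200 camera calls.

## Working session

There is one attempt and no reset: what is moved stays moved. The work goes in short steps, Python scripts to look and compute and a tool call to move; the robot and the scene stay as the last step left them, time stands still between calls to the robot, and variables do not carry over. Pictures are saved under pics/ and viewed, at most 10 in all, crops included, and the job is handed in when it is done.

Besides the shell and the picture viewer there is one more tool, called after "Call:" in YAML: its name, and indented under it one key for each argument. servo_tool: Moves the arm, as the interface text tells. Its arguments: {"type":"object","properties":{"plan":{"type":"array"},"force":{"type":"number"}},"required":["plan"]}

```bash
mkdir -p pics; ls; python3 - <<'E'
from bench import sense, optics, r
import cv2,numpy as np
print(sense())
for n in ("scene","top"):
    s=optics.snapshot(n); cv2.imwrite(f"pics/{n}0.png",s["frame"])
    print(n,s["fx"],s["fy"],s["cx"],s["cy"],s["dist_coeffs"]); print(np.round(s["cam_to_world"],3))
E
```

```text
pics
{'time': 0.0, 'joint_pos': array([-7.68573350e+01,  7.51602344e+00,  8.53296993e+01, -4.98770488e-04,
        8.72613477e+01, -4.89419415e+00]), 'qd': array([ 0.02565761,  0.00577872, -0.04633773, -0.04931695, -0.0235976 ,
        0.21625189]), 'joint_efforts': array([ 1.49643492e-04, -5.69403219e+01, -5.00551915e+01, -2.44240555e-04,
        1.46652642e-02,  3.08381902e-05]), 'tool_pos': array([ 185.65807577, -569.97220692,  230.23086379]), 'tcp_rot': array([-1.79893277e+02, -8.63847648e-03,  1.80368754e+01]), 'ft_force': array([ 0.19459644, -0.40151986, -0.4958297 ]), 'wrist_torque': array([-0.01280498,  0.02010618,  0.00898427]), 'grip_force': 0.0, 'finger_gap': 85.32894057369666}
scene 417.00504486651135 417.00504486651135 318.16806511322505 200.27589018390003 [-0.02930395  0.          0.          0.          0.        ]
[[-8.370000e-01  4.570000e-01 -3.020000e-01  8.826280e+02]
 [ 5.470000e-01  7.000000e-01 -4.580000e-01  5.038400e+02]
 [ 2.000000e-03 -5.490000e-01 -8.360000e-01  1.190701e+03]
 [ 0.000000e+00  0.000000e+00  0.000000e+00  1.000000e+00]]
top 506.9331736811395 506.9331736811395 311.1758189941867 190.4201019822606 [-0.00551006  0.          0.          0.          0.        ]
[[-1.00000e-03 -9.76000e-01  2.19000e-01  2.66877e+02]
 [-1.00000e+00  0.00000e+00 -4.00000e-03  1.58490e+01]
 [ 4.00000e-03 -2.19000e-01 -9.76000e-01  1.51180e+03]
 [ 0.00000e+00  0.00000e+00  0.00000e+00  1.00000e+00]]
```

View pics/scene0.png

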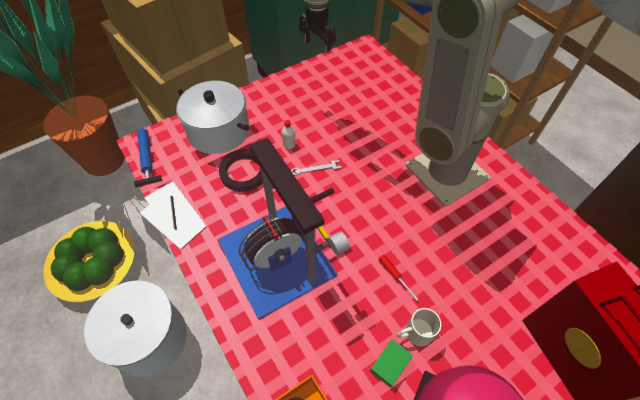

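View pics/top0.png

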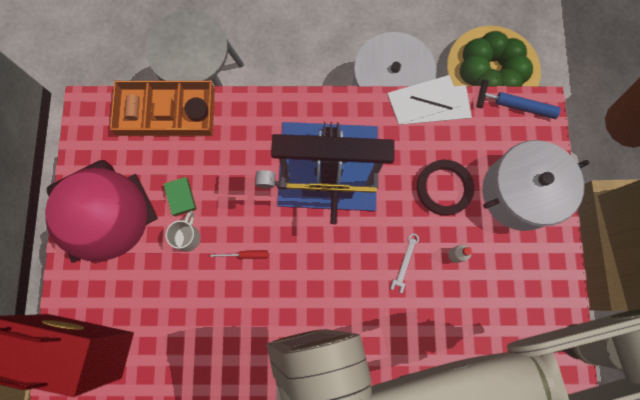

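The top view shows the stand's blue plate with corners near (281,123), (378,125), (376,209) and (277,207). The yellow arm lies at row 187 and its handle end is at (334,220). The scene view agrees, and the bystanders are clear of the stand. Next I fit the stand pose from the blue mask.

```bash
cat > h.py <<'E'
from bench import sense, optics, r
import cv2,numpy as np
from scipy.spatial.transform import Rotation as Rn
def K(s): return np.array([[s["fx"],0,s["cx"]],[0,s["fy"],s["cy"]],[0,0,1.]])
def toplane(s,px,z):
    p=cv2.undistortPoints(np.array(px,float).reshape(-1,1,2),K(s),s["dist_coeffs"])[:,0]
    T=s["cam_to_world"]; d=np.c_[p,np.ones(len(p))]@T[:3,:3].T
    return T[:3,3]+d*((z-T[2,3])/d[:,2])[:,None]
def proj(s,P):
    M=np.linalg.inv(s["cam_to_world"])
    return cv2.projectPoints(np.array(P,float).reshape(-1,1,3),cv2.Rodrigues(M[:3,:3])[0],M[:3,3],K(s),np.array(s["dist_coeffs"]))[0][:,0]
E
python3 - <<'E'
from h import *
for n in("top","scene"):
    s=optics.snapshot(n); hsv=cv2.cvtColor(s["frame"],cv2.COLOR_BGR2HSV)
    m=cv2.inRange(hsv,(100,120,40),(125,255,255))
    k,l,st,c=cv2.connectedComponentsWithStats(cv2.morphologyEx(m,cv2.MORPH_CLOSE,np.ones((9,9))))
    best=[i for i in range(1,k) if st[i,4]>500]; print([(st[i],c[i]) for i in best])
    i=max(best,key=lambda i:st[i,4]); ys,xs=np.nonzero((l==i)&(m>0))
    W=toplane(s,np.c_[xs,ys],12)[:,:2].astype(np.float32)
    print(n,cv2.minAreaRect(W), cv2.boxPoints(cv2.minAreaRect(W)))
s=optics.snapshot("top")
print(toplane(s,[(334,222),(334,190)],200), toplane(s,[(272,147),(393,150)],375))
E
```

```text
[(array([499,  93,  60,  23, 504], dtype=int32), array([529.3234127 , 104.18452381])), (array([283, 123,  93,  15, 802], dtype=int32), array([328.91521197, 129.8042394 ])), (array([341, 162,  33,  20, 538], dtype=int32), array([355.27881041, 171.30297398])), (array([279, 192,  96,  18, 835], dtype=int32), array([339.38682635, 201.55209581]))]
top ((576.7276611328125, -36.546142578125), (287.8428039550781, 51.25800704956055), 87.33917236328125) [[ 544.44495  -179.12259 ]
 [ 595.6477   -181.50217 ]
 [ 609.0104    106.030304]
 [ 557.8076    108.40988 ]]
[(array([ 218,  207,   95,  112, 3958], dtype=int32), array([266.43380495, 271.06720566]))]
scene ((691.8565063476562, -40.236968994140625), (295.7862243652344, 247.16424560546875), 87.10114288330078) [[ 560.95306  -181.6909  ]
 [ 807.8011   -194.19075 ]
 [ 822.75995   101.216965]
 [ 575.9119    113.71681 ]]
[[476.08230803 -49.06188745 200.        ]
 [561.88213331 -49.98394379 200.        ]] [[ 625.77925005  102.94665023  375.        ]
 [ 618.53194887 -180.43712851  375.        ]]
```

```bash
python3 - <<'E'
from h import *
s=optics.snapshot("top"); hsv=cv2.cvtColor(s["frame"],cv2.COLOR_BGR2HSV)
m=cv2.inRange(hsv,(100,100,30),(125,255,255)); m[:,:270]=0; m[:,390:]=0; m[:110]=0; m[220:]=0
ys,xs=np.nonzero(m); W=toplane(s,np.c_[xs,ys],12)[:,:2].astype(np.float32)
print(cv2.minAreaRect(W))
B=cv2.boxPoints(cv2.minAreaRect(W)); print(B)
c=B.mean(0); yaw=np.radians(-2.8)
R=np.array([[np.cos(yaw),-np.sin(yaw),0],[np.sin(yaw),np.cos(yaw),0],[0,0,1]]); o=np.r_[c,0]
P=dict(h=(-180,-15,200),hend=(-211,-15,200),hroot=(-121,-15,200),tip=(-115,-125,200),piv=(-115,125,200),
 l1=(-85,145,375),l2=(-30,145,375),l3=(-85,-145,375),l4=(-30,-145,375),b1=(-135,150,12),b2=(-135,-150,12),b3=(135,-150,12),b4=(135,150,12))
for n in("top","scene"):
    s=optics.snapshot(n); f=s["frame"].copy()
    for k,v in P.items():
        p=proj(s,R@v+o)[0]; cv2.circle(f,tuple(int(round(a)) for a in p),1,(0,255,0),-1)
    x,y=(240,90) if n=="top" else (190,110)
    cv2.imwrite(f"pics/{n}1.png",cv2.resize(f[y:y+150,x:x+200],None,fx=2,fy=2,interpolation=cv2.INTER_NEAREST))
a=cv2.imread("pics/top1.png");b=cv2.imread("pics/scene1.png");cv2.imwrite("pics/both1.png",np.hstack([a,b]))
E
```

```text
((682.038330078125, -41.48130798339844), (292.9947814941406, 264.70068359375), 87.27877807617188)
[[ 542.882   -181.52997]
 [ 807.28424 -194.09702]
 [ 821.19464   98.56735]
 [ 556.7924   111.1344 ]]
```

View pics/both1.png

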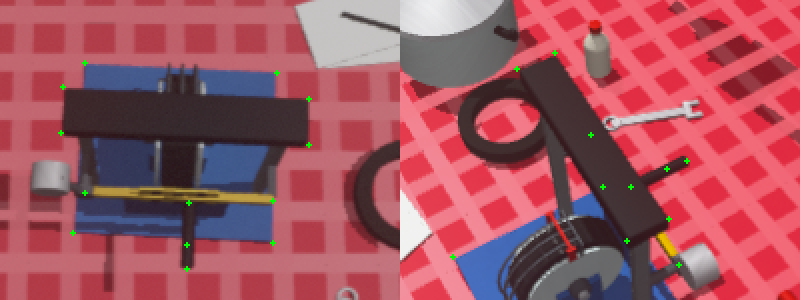

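The overlay fits within about 3 mm, so the stand origin is near (682,-41) with yaw -2.8°. Moves can't tilt the tool, so I need its clearance above the fingers against the lamp bar.

```bash
python3 - <<'E'
from h import *
s=optics.snapshot("scene"); f=s["frame"].copy(); t=sense()["tool_pos"]
x,y=230,0
g=cv2.resize(f[y:y+120,x:x+200],None,fx=4,fy=4,interpolation=cv2.INTER_CUBIC)
for k in range(0,301,50):
    p=(proj(s,t+[0,0,k])[0]-[x,y])*4+1.5; cv2.circle(g,tuple(int(a) for a in p),3,(0,255,0),-1)
    for d in (-50,50):
        e=np.array(s["cam_to_world"])[:3,0]*d
        p=(proj(s,t+[0,0,k]+e)[0]-[x,y])*4+1.5; cv2.circle(g,tuple(int(a) for a in p),2,(255,255,0),-1)
w=optics.snapshot("wrist"); T=w["cam_to_world"]; Rt=Rn.from_euler("xyz",sense()["tcp_rot"],degrees=True).as_matrix()
print("cam in tool",Rt.T@(T[:3,3]-t)); print(Rt.T@T[:3,:3])
g=np.vstack([g[:, :800],]); cv2.imwrite("pics/grip.png",g)
E
```

```text
cam in tool [  74.1420994     0.91795604 -142.40411132]
[[-1.40552186e-03 -9.56125037e-01 -2.92955523e-01]
 [ 9.99997813e-01 -8.90188329e-04 -1.89239457e-03]
 [ 1.54858024e-03 -2.92957542e-01  9.56124197e-01]]
```

View pics/grip.png

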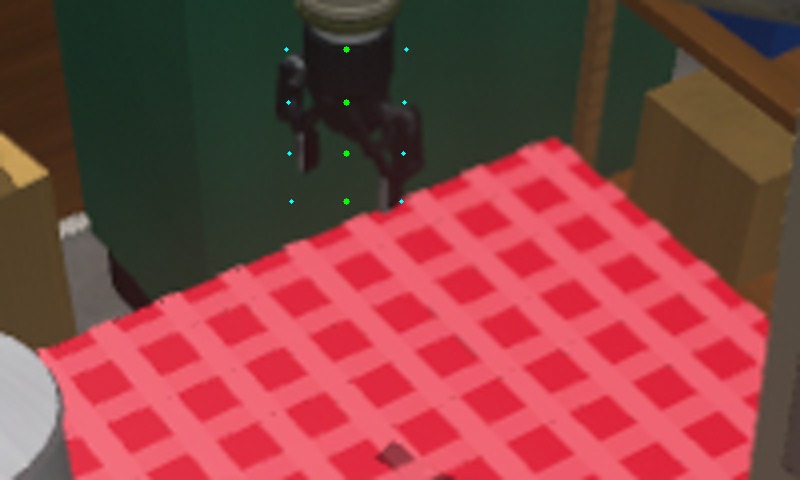

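The stand and tool geometry are clear enough to plan:

- **Fingers:** about ±57 mm over their backs when open.
- **Wrist:** the flange ring starts about 175 mm above the TCP, with a radius of about 43 mm.
- **Guard:** grip the handle and carry it around its arc.
- **Wheel:** use the forward finger of the open gripper, reaching under the lamp with the tool vertical.

Now I move to the handle.

Call:
servo_tool:
  plan:
    - [[0.0235,0.04,0.006,8.5,0.0854],[0.0235,0.04,0.006,8.5,0.0854],[0.0235,0.04,0.006,8.5,0.0854],[0.0235,0.04,0.006,8.5,0.0854],[0.0235,0.04,0.006,8.5,0.0854],[0.0235,0.04,0.006,8.5,0.0854],[0.0235,0.04,0.006,8.5,0.0854],[0.0235,0.04,0.006,8.5,0.0854],[0.0235,0.04,0.006,8.5,0.0854],[0.0235,0.04,0.006,8.5,0.0854]]

```text
time: 1.5
tool_pos: [421.4, -168.8, 291.9]
tcp_rot: [180.0, 0.0, 103.4]
ft_force: [0.7, -0.7, -0.1]
finger_gap: 85.3
grip_force: 0.0
```

Call:
servo_tool:
  plan:
    - [[0.0235,0.04,0,8.5,0.0854],[0.0235,0.04,0,8.5,0.0854],[0.0235,0.04,0,8.5,0.0854],[0,0.004,0,8.5,0.0854],[0,0,0,8.5,0.0854],[0,0,0,8.5,0.0854],[0,0,0,8.5,0.0854],[0,0,0,8.5,0.0854],[0,0,0,6,0.0854],[0,0,0,0,0.0854]]

```text
time: 2.5
tool_pos: [491.3, -46.5, 291.4]
tcp_rot: [-180.0, 0.0, 177.1]
ft_force: [-0.7, 0.3, 0.0]
finger_gap: 85.2
grip_force: 0.0
```

Call:
servo_tool:
  plan:
    - [[0,0,-0.04,0,0.0854],[0,0,-0.04,0,0.0854],[0,0,-0.028,0,0.0854],[0,0,0,0,0.0854],[0,0,0,0,0.015],[0,0,0,0,0.015],[0,0,0,0,0.015],[0,0,0,0,0.015],[0,0,0,0,0.015],[0,0,0,0,0.015]]
  force: 25

```text
time: 3.5
tool_pos: [492.0, -46.9, 184.5]
tcp_rot: [-180.0, 0.1, 177.0]
ft_force: [-0.0, -1.5, 5.9]
finger_gap: 17.0
grip_force: 24.4
```

```bash
python3 - <<'E'
from h import *
st=sense(); print(st["tool_pos"],st["ft_force"],st["finger_gap"],st["grip_force"])
s=optics.snapshot("scene"); cv2.imwrite("pics/s2.png",cv2.resize(s["frame"][20:320,190:590],(800,600),interpolation=cv2.INTER_CUBIC))
E
```

```text
[491.96694204 -46.88823006 184.54607153] [-0.01017781 -1.49849044  5.93593003] 17.01232934895266 24.40329909324646
```

View pics/s2.png

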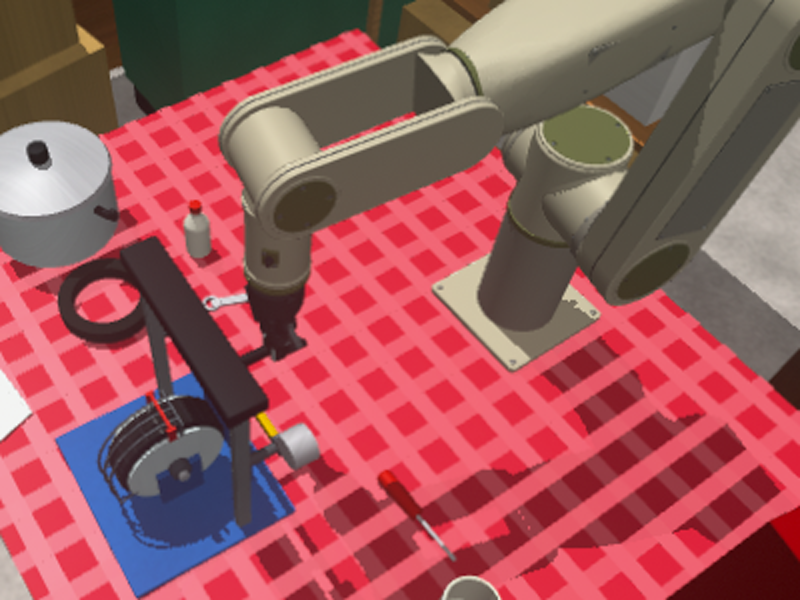

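The gripper holds the black handle at a 17 mm opening. The tool link above it is slim (radius about 43 mm), and the wrist fork sits well above lamp height. Now I carry the handle along its arc.

Call:
servo_tool:
  plan:
    - [[0,0.0007,0.014,0,0.015],[0.0001,0.0021,0.0138,0,0.015],[0.0002,0.0035,0.0136,0,0.015],[0.0002,0.0048,0.0131,0,0.015],[0.0003,0.0061,0.0126,0,0.015],[0.0004,0.0073,0.0119,0,0.015],[0.0004,0.0085,0.0111,0,0.015],[0.0005,0.0095,0.0102,0,0.015]]

```text
time: 4.35
tool_pos: [493.9, -8.6, 286.9]
tcp_rot: [-179.5, 0.2, 176.8]
ft_force: [-6.7, -22.4, 16.1]
finger_gap: 17.0
grip_force: 25.0
```

Call:
servo_tool:
  plan:
    - [[0.0005,0.0105,0.0092,0,0.015],[0.0006,0.0114,0.0081,0,0.015],[0.0006,0.0121,0.007,0,0.015],[0.0006,0.0128,0.0057,0,0.015],[0.0007,0.0133,0.0044,0,0.015],[0.0007,0.0137,0.0031,0,0.015],[0.0007,0.0139,0.0017,0,0.015],[0.0007,0.014,0.0003,0,0.015],[0.0007,0.0139,-0.0011,0,0.015],[0.0005,0.008,-0.001,0,0.015]]

```text
time: 5.35
tool_pos: [500.3, 120.6, 321.2]
tcp_rot: [180.0, 0.1, 177.1]
ft_force: [5.8, 0.7, 2.1]
finger_gap: 17.0
grip_force: 27.9
```

Call:
servo_tool:
  plan:
    - [[0,0,0,0,0.0854],[0,0,0,0,0.0854],[0,0.003,0,0,0.0854],[0,0.003,0,0,0.0854],[-0.03,0,0,0,0.0854],[-0.04,0,0,0,0.0854],[0,-0.04,0,-8.5,0.0854],[0,-0.04,0,-8.5,0.0854],[0,-0.04,0,-8.5,0.0854]]

```text
time: 6.25
tool_pos: [429.2, 4.6, 321.3]
tcp_rot: [180.0, 0.1, 151.3]
ft_force: [1.2, -0.7, -0.1]
finger_gap: 85.4
grip_force: 0.0
```

```bash
python3 - <<'E'
from h import *
st=sense(); print(st["tool_pos"],st["ft_force"],st["joint_pos"])
s=optics.snapshot("scene"); cv2.imwrite("pics/s3.png",cv2.resize(s["frame"][70:300,190:450],None,fx=2.5,fy=2.5,interpolation=cv2.INTER_CUBIC))
E
```

```text
[429.22224805   4.589172   321.31805252] [ 1.20604773 -0.66817611 -0.09861379] [-6.22721624e+00 -2.07041699e+01  1.02010505e+02 -1.26283639e-02
  9.86415455e+01 -6.74927700e+01]
```

View pics/s3.png

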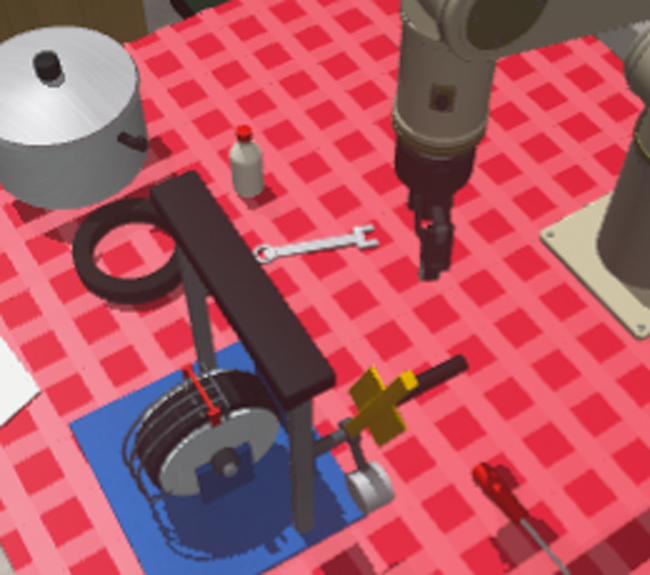

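The guard stands open by itself: the yellow arm is upright with its handle at the left, about (455,365) in the crop, and the gripper is clear. Next I bring the tool round to yaw 87° and down in front of the wheel.

Call:
servo_tool:
  plan:
    - [[0.006,-0.0075,-0.03,-8.5,0.0854],[0.006,-0.0075,-0.03,-8.5,0.0854],[0.006,-0.0075,-0.03,-8.5,0.0854],[0.006,-0.0075,-0.03,-8.5,0.0854],[0.01,-0.0085,-0.026,-8.5,0.0854],[0.01,0,0,-8.5,0.0854],[0.01,0,0,-8.5,0.0854],[0.026,0,0,-4.5,0.0854],[0.025,0,0,0,0.0854],[0,0,0,0,0.0854]]

```text
time: 7.3
tool_pos: [536.5, -33.0, 174.8]
tcp_rot: [180.0, 0.0, 87.5]
ft_force: [-0.7, 0.2, -0.5]
finger_gap: 85.2
grip_force: 0.0
```

```bash
python3 - <<'E'
from h import *
st=sense(); print(st["tool_pos"],st["tcp_rot"],st["joint_efforts"])
s=optics.snapshot("wrist"); a=s["frame"]; cv2.imwrite("pics/w4.png",a)
s=optics.snapshot("scene"); b=cv2.resize(s["frame"][90:240,240:400],(640,600),interpolation=cv2.INTER_CUBIC); cv2.imwrite("pics/s4.png",b)
E
```

```text
[536.54360152 -32.98757903 174.75788635] [1.79979327e+02 2.09550238e-03 8.75455077e+01] [  0.07939916 -47.20544457 -49.88340497   0.06853202  -0.38754146
   0.27240735]
```

View pics/s4.png

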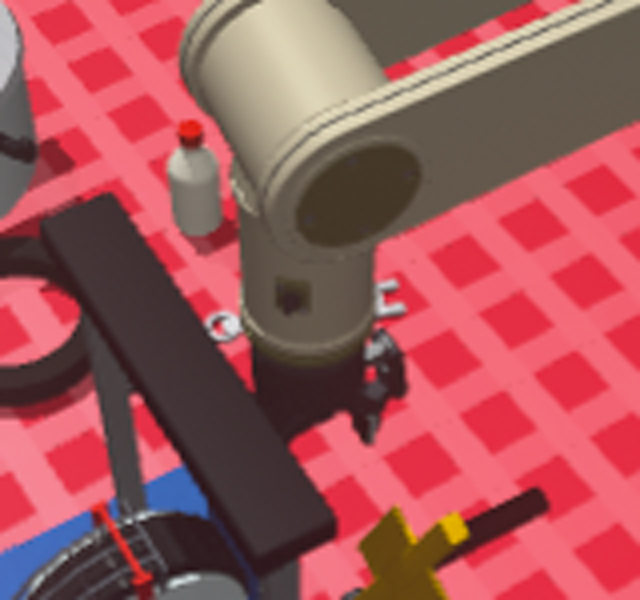

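The tool stands just in front of the lamp bar with a visible gap, and the forward finger reaches beneath it. Next I lower it and edge forward, feeling for the tread.

Call:
servo_tool:
  plan:
    - [[0.006,0,-0.008,0,0.0854],[0.006,0,-0.007,0,0.0854],[0,0,-0.004,0,0.0854],[0,0,0,0,0.0854]]

```text
time: 7.8
tool_pos: [545.8, -32.8, 154.7]
tcp_rot: [-179.9, -0.0, 87.5]
ft_force: [0.6, -0.1, 0.5]
finger_gap: 85.2
grip_force: 0.0
```

```bash
cat > q.py <<'E'
from h import *
st=sense(); print(st["time"],st["tool_pos"].round(1),st["ft_force"].round(1),st["joint_efforts"].round(1))
E
python3 q.py; python3 - <<'E'
from h import *
s=optics.snapshot("wrist"); cv2.imwrite("pics/w5.png",s["frame"])
E
```

```text
7.8 [545.8 -32.8 154.7] [ 0.6 -0.1  0.5] [ -0.  -50.4 -48.8   0.   -0.2   0. ]
```

View pics/w5.png

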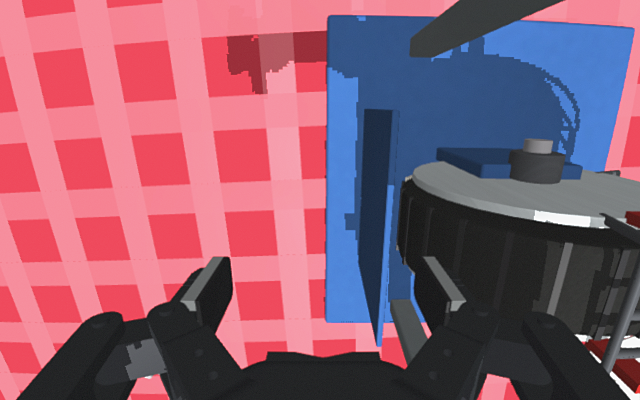

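The wrist view shows the tread close ahead, at about (400-640, 180-340). The forward finger tip, near (435,265), is just in front of its robot-side face and above the apron.

Call:
servo_tool:
  plan:
    - [[0.002,0,-0.005,0,0.0854],[0.002,0,-0.005,0,0.0854],[0,0,-0.004,0,0.0854],[0,0,0,0,0.0854]]

```text
time: 8.25
tool_pos: [550.1, -32.8, 141.0]
tcp_rot: [-179.9, -0.0, 87.5]
ft_force: [-0.4, -0.4, 0.5]
finger_gap: 85.6
grip_force: 0.0
```

```bash
python3 q.py
```

```text
8.25 [550.1 -32.8 141. ] [-0.4 -0.4  0.5] [ -0.  -51.5 -48.4   0.   -0.2   0. ]
```

Call:
servo_tool:
  plan:
    - [[0,0,-0.002,0,0.0854],[0,0,-0.002,0,0.0854],[0,0,0,0,0.0854]]

```text
time: 8.55
tool_pos: [550.5, -32.9, 137.7]
tcp_rot: [-180.0, -0.0, 87.5]
ft_force: [-1.0, 0.3, -0.8]
finger_gap: 85.8
grip_force: 0.0
```

```bash
python3 q.py
```

```text
8.55 [550.5 -32.9 137.7] [-1.   0.3 -0.8] [ -0.  -51.4 -48.1  -0.   -0.1  -0. ]
```

Call:
servo_tool:
  plan:
    - [[0,0,-0.002,0,0.0854],[0,0,-0.002,0,0.0854],[0,0,0,0,0.0854]]

```text
time: 8.85
tool_pos: [550.5, -32.9, 133.6]
tcp_rot: [-180.0, -0.0, 87.5]
ft_force: [-0.2, 0.1, -0.5]
finger_gap: 85.0
grip_force: 0.0
```

Call:
servo_tool:
  plan:
    - [[0,0,-0.002,0,0.0854],[0,0,-0.001,0,0.0854],[0,0,0,0,0.0854]]

```text
time: 9.15
tool_pos: [550.5, -32.9, 130.7]
tcp_rot: [-180.0, -0.0, 87.5]
ft_force: [0.2, 0.3, -0.1]
finger_gap: 85.2
grip_force: 0.0
```

Call:
servo_tool:
  plan:
    - [[0,0,-0.001,0,0.0854],[0,0,-0.001,0,0.0854],[0,0,0,0,0.0854]]

```text
time: 9.45
tool_pos: [550.6, -32.9, 128.8]
tcp_rot: [-180.0, -0.0, 87.5]
ft_force: [-0.2, -0.5, 0.3]
finger_gap: 85.6
grip_force: 0.0
```

Call:
servo_tool:
  plan:
    - [[0,0,-0.001,0,0.0854],[0,0,-0.001,0,0.0854],[0,0,0,0,0.0854]]

```text
time: 9.75
tool_pos: [550.6, -32.9, 126.8]
tcp_rot: [-180.0, -0.0, 87.5]
ft_force: [-0.8, 1.4, -0.2]
finger_gap: 85.2
grip_force: 0.0
```

Call:
servo_tool:
  plan:
    - [[0,0,-0.001,0,0.0854],[0,0,-0.001,0,0.0854],[0,0,0,0,0.0854]]

```text
time: 10.05
tool_pos: [550.6, -32.9, 124.8]
tcp_rot: [-180.0, 0.0, 87.5]
ft_force: [-0.5, 0.8, -0.6]
finger_gap: 85.3
grip_force: 0.0
```

```bash
python3 q.py;python3 - <<'E'
from h import *
s=optics.snapshot("wrist"); cv2.imwrite("pics/w6.png",cv2.resize(s["frame"][130:370,320:640],(800,600),interpolation=cv2.INTER_CUBIC))
E
```

```text
10.05 [550.6 -32.9 124.8] [-0.5  0.8 -0.6] [ -0.  -51.6 -47.6  -0.   -0.    0. ]
```

View pics/w6.png

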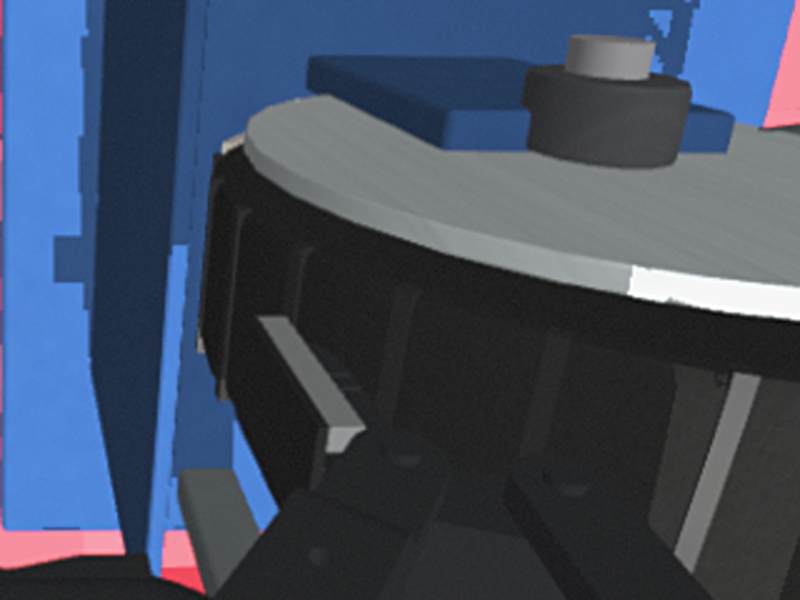

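The wheel fills the crop. The finger's light edge, (260,318) to (360,430), sits just in front of the tread, and pale bits show at the wheel's left silhouette at (230,143) and (200,348). Those bits may be the stripe, near 95-100° on the robot side. I'll compute the gap next.

```bash
python3 - <<'E'
from h import *
s=optics.snapshot("wrist"); yaw=np.radians(-2.8); R=Rn.from_euler("z",yaw).as_matrix(); o=np.array([682,-40.5,0])
px=[(320+a/2.5,130+b/2.5) for a,b in ((260,318),(285,318),(360,430),(330,450))]
for z in (132,138,145): print(z,((toplane(s,px,z)-o)@R).round(1).tolist(), (toplane(s,px,z)-sense()["tool_pos"]).round(1)[:,0])
# wheel silhouette edges: project tread edge circle y=+-23
for y in (23,-23):
  for a in (45,60,70,80,90,100,110):
    t=np.radians(a); p=proj(s,R@[-85*np.sin(t),y,100+85*np.cos(t)]+o)[0]; print(y,a,((p-[320,130])*2.5).round())
E
```

```text
132 [[-83.5, 6.0, 132.0], [-78.7, 6.0, 132.0], [-60.2, -19.3, 132.0], [-65.8, -24.0, 132.0]] [48.2 53.1 70.2 64.5]
138 [[-85.7, 9.1, 138.0], [-81.0, 9.1, 138.0], [-63.4, -15.1, 138.0], [-68.7, -19.6, 138.0]] [46.2 50.9 67.3 61.7]
145 [[-88.2, 12.7, 145.0], [-83.8, 12.6, 145.0], [-67.1, -10.2, 145.0], [-72.2, -14.5, 145.0]] [43.9 48.3 63.8 58.6]
23 45 [477. 301.]
23 60 [345. 257.]
23 70 [283. 230.]
23 80 [242. 205.]
23 90 [217. 184.]
23 100 [207. 166.]
23 110 [209. 151.]
-23 45 [425. 545.]
-23 60 [311. 480.]
-23 70 [258. 438.]
-23 80 [222. 400.]
-23 90 [201. 366.]
-23 100 [193. 336.]
-23 110 [195. 312.]
```

The finger tip's outer back is only about 48 mm from the axis and flares to about 57 mm 20 mm higher, so contact will come lower, around 66° from the top. I'll go down another 12 mm from slightly farther back.

Call:
servo_tool:
  plan:
    - [[-0.002,0,-0.004,0,0.0854],[0,0,-0.004,0,0.0854],[0,0,-0.004,0,0.0854],[0,0,0,0,0.0854]]

```text
time: 10.55
tool_pos: [548.0, -32.8, 111.9]
tcp_rot: [-179.9, -0.0, 87.5]
ft_force: [-0.3, 0.4, 0.1]
finger_gap: 85.5
grip_force: 0.0
```

Call:
servo_tool:
  plan:
    - [[0,0,-0.002,0,0.0854],[0,0,-0.002,0,0.0854],[0,0,0,0,0.0854]]

```text
time: 10.85
tool_pos: [548.1, -32.9, 108.5]
tcp_rot: [-179.9, -0.0, 87.5]
ft_force: [-3.0, 0.1, 0.4]
finger_gap: 85.5
grip_force: 1.6
```

Call:
servo_tool:
  plan:
    - [[0,0,-0.002,0,0.0854],[0,0,-0.002,0,0.0854],[0,0,0,0,0.0854]]

```text
time: 11.15
tool_pos: [546.7, -32.8, 104.0]
tcp_rot: [-179.7, -0.0, 87.5]
ft_force: [-9.8, 0.2, 4.0]
finger_gap: 85.7
grip_force: 5.2
```

Contact. The force of -9.8 N in x and +4 N in z fits a tread touch at about 68° from the top. Next I make a tread-unwrapping tracker and do an up-stroke.

```bash
cat > tr.py <<'E'
# unwrap tread vs angle from top (+ = robot side); print brightness of bright spots, shift since last run
from h import *
import os
R=Rn.from_euler("z",np.radians(-2.8)).as_matrix(); o=np.array([682,-40.5,0])
def unwrap(n,ys,ph):
    s=optics.snapshot(n); g=cv2.cvtColor(s["frame"],cv2.COLOR_BGR2HSV).astype(np.float32)
    t=np.radians(ph); out=[]
    for y in ys:
        p=proj(s,np.c_[-85*np.sin(t),np.full(len(t),y),100+85*np.cos(t)]@R.T+o).astype(np.float32)
        out.append(cv2.remap(g,p[:,0][None],p[:,1][None],cv2.INTER_LINEAR)[0])
    return np.array(out)   # y,phi,hsv
ph=np.arange(25,116,0.5)
a=unwrap("wrist",np.arange(14,21,1.),ph); v=np.median(a[:,:,2],0)
st=sense(); print("t",st["time"],"tcp",st["tool_pos"].round(1),"f",st["ft_force"].round(1))
if os.path.exists("last.npy"):
    l=np.load("last.npy"); c=[]
    for k in range(-60,61):
        i=slice(max(0,k),len(v)+min(0,k)); j=slice(max(0,-k),len(v)+min(0,-k))
        c.append(np.corrcoef(v[i],l[j])[0,1])
    b=np.argsort(c)[::-1][:1]; print("shift deg (+=down) ",[( (k-60)/2,round(c[k],2)) for k in b])
np.save("last.npy",v)
print("wrist V/5deg:",[(int(p),int(x)) for p,x in zip(ph[::10],v.reshape(-1)[::10])])
w=(v>130); print("white at",ph[w])
ph2=np.arange(-70,41,2.); b=unwrap("scene",[-12.,0.,12.],ph2); m=(b[:,:,2]>140)&(b[:,:,1]<70); print("scene white:",[(p,int(k)) for p,k in zip(ph2,m.sum(0)) if k])
E
python3 tr.py
```

```text
t 11.2 tcp [546.8 -32.8 104.1] f [-10.3   0.1   3.2]
wrist V/5deg: [(25, 0), (30, 35), (35, 35), (40, 35), (45, 35), (50, 33), (55, 33), (60, 32), (65, 31), (70, 29), (75, 29), (80, 28), (85, 40), (90, 27), (95, 26), (100, 75), (105, 125), (110, 125), (115, 105)]
white at []
scene white: []
```

Call:
servo_tool:
  plan:
    - [[0.0005,0,0.004,0,0.0854],[0.0015,0,0.004,0,0.0854],[0.0015,0,0.004,0,0.0854],[0.0015,0,0.004,0,0.0854]]

```text
time: 11.65
tool_pos: [554.4, -33.1, 121.7]
tcp_rot: [179.9, 0.0, 87.5]
ft_force: [-0.6, 0.4, 0.8]
finger_gap: 85.5
grip_force: 0.3
```

```bash
python3 q.py; python3 tr.py; python3 tr.py
```

```text
11.65 [554.4 -33.1 121.7] [-0.6  0.4  0.8] [  0.5 -51.8 -47.    0.3  -0.3  -0. ]
t 11.7 tcp [555.1 -33.1 122.6] f [-2.4 -0.8  1.6]
shift deg (+=down)  [(np.float64(-5.0), np.float64(0.98))]
wrist V/5deg: [(25, 52), (30, 35), (35, 37), (40, 35), (45, 38), (50, 34), (55, 33), (60, 35), (65, 30), (70, 30), (75, 30), (80, 26), (85, 33), (90, 26), (95, 62), (100, 129), (105, 132), (110, 119), (115, 63)]
white at [100.5 101.  101.5 102.  102.5 103.  103.5 104.  104.5 105.  105.5 106.
 106.5 107. ]
scene white: []
t 11.8 tcp [554.6 -33.  121.8] f [-1.5 -0.3  0.7]
shift deg (+=down)  [(np.float64(-0.5), np.float64(1.0))]
wrist V/5deg: [(25, 53), (30, 37), (35, 37), (40, 37), (45, 35), (50, 35), (55, 33), (60, 32), (65, 31), (70, 29), (75, 29), (80, 28), (85, 40), (90, 27), (95, 64), (100, 127), (105, 133), (110, 110), (115, 88)]
white at [100.5 101.  101.5 102.  102.5 103.  103.5 104.  104.5 105.  105.5 106.
 106.5 107. ]
scene white: []
```

The stripe is visible at about 105° on the robot side and moved up 5° in that stroke. I'll repeat with a faster stroke, retreating at the end.

Call:
servo_tool:
  plan:
    - [[-0.008,0,0,0,0.0854],[0,0,-0.008,0,0.0854],[0,0,-0.008,0,0.0854],[0.003,0,0,0,0.0854],[0.003,0,0.008,0,0.0854],[0.003,0,0.008,0,0.0854],[-0.006,0,0.002,0,0.0854]]

```text
time: 12.55
tool_pos: [550.8, -33.1, 125.0]
tcp_rot: [179.8, 0.0, 87.5]
ft_force: [0.5, 0.6, 0.2]
finger_gap: 85.0
grip_force: 0.0
```

```bash
python3 tr.py; python3 tr.py
```

```text
t 12.6 tcp [549.5 -33.  124.7] f [1.2 0.3 0.3]
shift deg (+=down)  [(np.float64(-9.5), np.float64(0.87))]
wrist V/5deg: [(25, 54), (30, 36), (35, 35), (40, 34), (45, 33), (50, 34), (55, 32), (60, 30), (65, 29), (70, 28), (75, 27), (80, 34), (85, 21), (90, 177), (95, 102), (100, 129), (105, 131), (110, 130), (115, 124)]
white at [ 87.5  88.   88.5  89.   89.5  90.   90.5  91.  100.5 101.  101.5 102.
 102.5 103.  103.5 104.  104.5 105.  105.5 106.  106.5 107.  107.5 108.
 108.5 109.  109.5 110.  115.5]
scene white: []
t 12.7 tcp [549.  -32.9 123.6] f [ 0.5 -1.  -0.4]
shift deg (+=down)  [(np.float64(-3.5), np.float64(0.98))]
wrist V/5deg: [(25, 54), (30, 36), (35, 36), (40, 35), (45, 34), (50, 33), (55, 32), (60, 30), (65, 31), (70, 28), (75, 26), (80, 26), (85, 202), (90, 102), (95, 106), (100, 131), (105, 130), (110, 131), (115, 131)]
white at [ 84.   84.5  85.   85.5  86.   98.5  99.   99.5 100.  100.5 101.  101.5
 102.  102.5 103.  103.5 104.  104.5 105.  105.5 106.  106.5 107.  107.5
 108.  108.5 109.  109.5 110.  110.5 111.  111.5 112.  112.5 113.  113.5
 114.  114.5 115.  115.5]
scene white: []
```

```bash
sed -i 's/^w=(v>130).*/w=(np.median((a[:,:,2]>90)\&(a[:,:,1]<80),0)>0); print("white at",ph[w][[0,-1]] if w.any() else None, w.sum())/; s/^print("wrist V.*$//' tr.py; for i in 1 2 3 4; do python3 tr.py; done
```

```text
t 12.8 tcp [548.7 -32.9 123. ] f [ 0.3 -0.1 -0.7]
shift deg (+=down)  [(np.float64(-2.5), np.float64(0.99))]
white at [81.  94.5] 28
scene white: []
t 12.9 tcp [548.5 -32.8 122.8] f [-0.6  0.5  1. ]
shift deg (+=down)  [(np.float64(-1.5), np.float64(0.99))]
white at [79.5 92.5] 27
scene white: []
t 13.0 tcp [548.6 -32.9 122.8] f [-0.3  0.2 -0.7]
shift deg (+=down)  [(np.float64(0.0), np.float64(1.0))]
white at [79.5 92. ] 26
scene white: []
t 13.1 tcp [548.6 -32.9 122.8] f [-1.3  0.1  0. ]
shift deg (+=down)  [(np.float64(0.0), np.float64(1.0))]
white at [79.5 92. ] 26
scene white: []
```

The tracker now reads the stripe cleanly, at rest at about 86°. One stroke gives about 18° including coast, so I repeat it.

Call:
servo_tool:
  plan:
    - [[-0.003,0,-0.009,0,0.0854],[0,0,-0.009,0,0.0854],[0,0,0,0,0.0854],[0.003,0,0,0,0.0854],[0.003,0,0.008,0,0.0854],[0.003,0,0.008,0,0.0854],[-0.006,0,0.002,0,0.0854],[0,0,0,0,0.0854],[0,0,0,0,0.0854],[0,0,0,0,0.0854]]

```text
time: 14.15
tool_pos: [548.5, -32.9, 122.8]
tcp_rot: [-180.0, -0.0, 87.5]
ft_force: [-0.0, 0.1, 1.1]
finger_gap: 85.2
grip_force: 0.0
```

```bash
python3 tr.py; python3 tr.py
```

```text
t 14.2 tcp [548.5 -32.9 122.7] f [-1.   0.2  0. ]
shift deg (+=down)  [(np.float64(-11.0), np.float64(0.72))]
white at [68.5 82. ] 28
scene white: []
t 14.3 tcp [548.5 -32.9 122.7] f [-0.3  1.2 -0. ]
shift deg (+=down)  [(np.float64(0.0), np.float64(1.0))]
white at [68.5 82. ] 28
scene white: []
```

Call:
servo_tool:
  plan:
    - [[-0.003,0,-0.009,0,0.0854],[0,0,-0.009,0,0.0854],[0,0,0,0,0.0854],[0.0035,0,0,0,0.0854],[0.003,0,0.008,0,0.0854],[0.003,0,0.008,0,0.0854],[-0.0065,0,0.002,0,0.0854],[0,0,0,0,0.0854],[0,0,0,0,0.0854],[0,0,0,0,0.0854]]

```text
time: 15.35
tool_pos: [548.5, -32.9, 122.8]
tcp_rot: [-180.0, -0.0, 87.5]
ft_force: [0.3, 0.2, -0.8]
finger_gap: 85.6
grip_force: 0.0
```

```bash
python3 tr.py; python3 tr.py
```

```text
t 15.4 tcp [548.4 -32.9 122.7] f [-0.5 -0.2 -0.3]
shift deg (+=down)  [(np.float64(-13.0), np.float64(0.66))]
white at [55.5 69. ] 28
scene white: []
t 15.5 tcp [548.5 -32.9 122.7] f [-0.1 -0.1 -0.3]
shift deg (+=down)  [(np.float64(0.0), np.float64(1.0))]
white at [55.5 69. ] 28
scene white: []
```

Call:
servo_tool:
  plan:
    - [[-0.003,0,-0.009,0,0.0854],[0,0,-0.009,0,0.0854],[0,0,0,0,0.0854],[0.004,0,0,0,0.0854],[0.003,0,0.008,0,0.0854],[0.003,0,0.008,0,0.0854],[-0.007,0,0.002,0,0.0854],[0,0,0,0,0.0854],[0,0,0,0,0.0854],[0,0,0,0,0.0854]]

```text
time: 16.55
tool_pos: [548.5, -32.9, 122.8]
tcp_rot: [-180.0, -0.0, 87.5]
ft_force: [0.6, -0.5, -0.2]
finger_gap: 85.5
grip_force: 0.0
```

```bash
python3 tr.py; python3 tr.py
```

```text
t 16.6 tcp [548.5 -32.9 122.8] f [-0.  -0.6 -0.1]
shift deg (+=down)  [(np.float64(-14.5), np.float64(0.67))]
white at [41.  54.5] 28
scene white: []
t 16.7 tcp [548.5 -32.9 122.7] f [-1.   0.1  0.4]
shift deg (+=down)  [(np.float64(0.0), np.float64(1.0))]
white at [41.  54.5] 28
scene white: []
```

Call:
servo_tool:
  plan:
    - [[-0.003,0,-0.009,0,0.0854],[0,0,-0.009,0,0.0854],[0,0,0,0,0.0854],[0.004,0,0,0,0.0854],[0.003,0,0.008,0,0.0854],[0.003,0,0.008,0,0.0854],[-0.007,0,0.002,0,0.0854],[0,0,0,0,0.0854],[0,0,0,0,0.0854],[0,0,0,0,0.0854]]

```text
time: 17.75
tool_pos: [548.4, -32.9, 122.8]
tcp_rot: [-180.0, -0.0, 87.5]
ft_force: [-0.1, 0.0, 0.5]
finger_gap: 85.2
grip_force: 0.0
```

```bash
python3 tr.py; python3 tr.py
```

```text
t 17.8 tcp [548.4 -32.9 122.7] f [0.2 0.  0.4]
shift deg (+=down)  [(np.float64(-3.5), np.float64(0.93))]
white at [28.5 50.5] 28
scene white: []
t 17.9 tcp [548.5 -32.9 122.7] f [1.2 0.1 0.4]
shift deg (+=down)  [(np.float64(0.0), np.float64(1.0))]
white at [28.5 50.5] 28
scene white: []
```

Call:
servo_tool:
  plan:
    - [[-0.003,0,-0.009,0,0.0854],[0,0,-0.009,0,0.0854],[0,0,0,0,0.0854],[0.0055,0,0,0,0.0854],[0.0028,0,0.008,0,0.0854],[0.0027,0,0.008,0,0.0854],[-0.008,0,0.002,0,0.0854],[0,0,0,0,0.0854],[0,0,0,0,0.0854],[0,0,0,0,0.0854]]

```text
time: 18.95
tool_pos: [548.6, -32.9, 122.9]
tcp_rot: [180.0, -0.0, 87.5]
ft_force: [-0.3, -0.4, -0.1]
finger_gap: 85.5
grip_force: 0.0
```

```bash
python3 tr.py; python3 tr.py
```

```text
t 19.0 tcp [548.6 -32.9 122.9] f [ 0.9 -0.1 -0.1]
shift deg (+=down)  [(np.float64(0.5), np.float64(0.56))]
white at None 0
scene white: [(np.float64(8.0), 1), (np.float64(10.0), 2), (np.float64(12.0), 1), (np.float64(16.0), 3), (np.float64(18.0), 3), (np.float64(20.0), 3), (np.float64(22.0), 2)]
t 19.1 tcp [548.6 -32.9 122.8] f [ 1.1  0.3 -0.4]
shift deg (+=down)  [(np.float64(0.0), np.float64(1.0))]
white at None 0
scene white: [(np.float64(8.0), 1), (np.float64(10.0), 2), (np.float64(12.0), 1), (np.float64(16.0), 3), (np.float64(18.0), 3), (np.float64(20.0), 3), (np.float64(22.0), 1)]
```

The stripe is now about 15° before the top, read from the scene camera. I'll finish with a slower stroke.

Call:
servo_tool:
  plan:
    - [[-0.003,0,-0.009,0,0.0854],[0,0,-0.009,0,0.0854],[0.005,0,0,0,0.0854],[0.0015,0,0.004,0,0.0854],[0.0015,0,0.004,0,0.0854],[0.0015,0,0.004,0,0.0854],[0.001,0,0.003,0,0.0854],[0,0,0,0,0.0854],[-0.0075,0,0.003,0,0.0854],[0,0,0,0,0.0854]]

```text
time: 20.15
tool_pos: [548.0, -32.9, 123.2]
tcp_rot: [-180.0, 0.0, 87.5]
ft_force: [0.5, 0.3, -0.2]
finger_gap: 85.1
grip_force: 0.0
```

```bash
sed -i 's/-70,41,2\.)/-50,41,1.)/; s/\[-12.,0.,12.\]/[-18.,-14.,-10.,10.,14.,18.]/' tr.py; python3 tr.py; python3 tr.py
```

```text
t 20.2 tcp [548.3 -32.9 123.1] f [-0.1 -0.6 -0.1]
shift deg (+=down)  [(np.float64(1.5), np.float64(0.97))]
white at None 0
scene white: [(np.float64(-7.0), 3), (np.float64(-6.0), 4), (np.float64(-5.0), 4), (np.float64(-4.0), 4), (np.float64(-3.0), 4), (np.float64(-2.0), 4), (np.float64(-1.0), 4), (np.float64(0.0), 4), (np.float64(5.0), 3), (np.float64(6.0), 3)]
t 20.3 tcp [548.5 -32.9 123. ] f [-0.2 -0.2  0.2]
shift deg (+=down)  [(np.float64(0.0), np.float64(1.0))]
white at None 0
scene white: [(np.float64(-7.0), 3), (np.float64(-6.0), 4), (np.float64(-5.0), 4), (np.float64(-4.0), 4), (np.float64(-3.0), 4), (np.float64(-2.0), 4), (np.float64(-1.0), 3), (np.float64(0.0), 4), (np.float64(5.0), 3), (np.float64(6.0), 3)]
```

The stripe spans about -7° to +6°, so it is centred at the top. I back the arm away and check.

Call:
servo_tool:
  plan:
    - [[-0.002,0,0.015,0,0.0854],[-0.01,0,0.015,0,0.0854],[-0.03,0,0.01,0,0.0854],[-0.03,0,0,0,0.0854],[-0.02,0,0,0,0.0854],[0,0,0,0,0.0854],[0,0,0,0,0.0854]]

```text
time: 21.05
tool_pos: [457.4, -33.0, 164.2]
tcp_rot: [179.9, 0.0, 87.5]
ft_force: [0.8, -0.1, 0.3]
finger_gap: 85.4
grip_force: 0.0
```

```bash
python3 tr.py; python3 - <<'E'
from h import *
s=optics.snapshot("scene"); cv2.imwrite("pics/s9.png",cv2.resize(s["frame"][120:320,200:400],(600,600),interpolation=cv2.INTER_CUBIC))
E
```

```text
t 21.1 tcp [457.6 -33.  164. ] f [-0.9  1.  -0.9]
shift deg (+=down)  [(np.float64(-16.5), np.float64(0.71))]
white at None 0
scene white: [(np.float64(-7.0), 3), (np.float64(-6.0), 4), (np.float64(-5.0), 4), (np.float64(-4.0), 4), (np.float64(-3.0), 4), (np.float64(-2.0), 4), (np.float64(-1.0), 3), (np.float64(0.0), 3), (np.float64(5.0), 3), (np.float64(6.0), 3)]
```

View pics/s9.png

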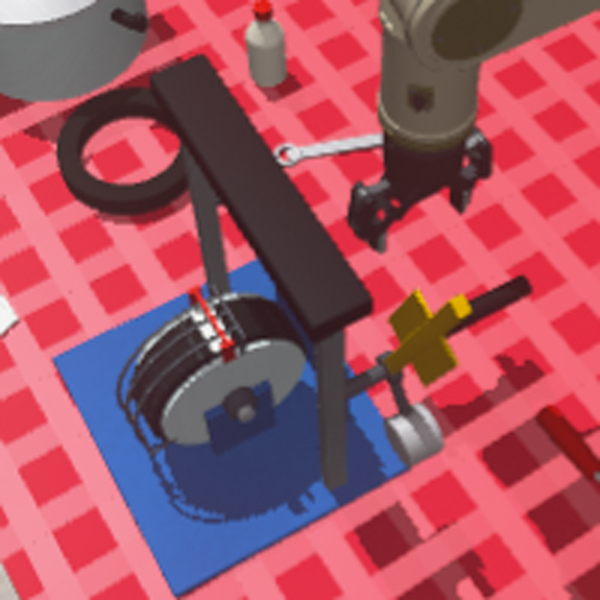

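The white stripe sits on either side of the red pointer, around (212,325), and the guard is open with the arm clear. I'm handing in.

```bash
python3 -c "
from bench import r
print(r.hand_in())"
```

```text
the job is handed in; nothing more can be done
None
```

The job is handed in: the guard arm stands open by itself, the white stripe rests under the red pointer (about 0.5° off centre by the scene camera), and the robot is clear of everything; no verdict came back.

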